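# Lock the bayonet cover onto the flood lamp

## Task

Fit the round cover that has two side lugs onto the lamp housing lying face up on the bench: hang its lugs on the housing's raised rim, clear of the two hooks, then twist it clockwise (seen from above) until both lugs are under the hooks and have dropped fully down into their notches. Let go of it there, and leave the plain cover without lugs where it lies.

Things in the scene. Friction and masses are not known exactly. Their poses are not given: they have to be found in the camera images.
- lamp: Round aluminium lamp housing, 182 mm across, fixed, face up. Origin: centre of its underside, z up. Flat face at z 30 mm; on it a raised rim, radii 48 to 74 mm, top at z 40 mm, with two notches down to the face, at +x and -x, each reaching 20 degrees either side of the x axis. Lugs drop in when within 9 degrees of the x axis; turned 30 to 60 degrees anticlockwise of it they meet bare rim.
- hook (a point): The +x one of two alike dark steel hooks over the notches: point on the lip's underside, 66 mm from the housing's axis, z 56 mm (lip top 62). Lip from radius 54 mm out to a wall at 78 (outside 86), 42 mm along the rim. A wall shuts its clockwise end (seen from above): 8 mm lugs slide in over the rim, turning clockwise from above, with 16 mm of height.
- lug_cover: The right cover: loose grey disc, 90 mm across, 8 mm thick, white face, 0.22 kg. Two dark steel lugs stick out along its +x and -x: 12 wide, 8 thick, level with the underside, tips at radius 68 mm. Upright grip blade in the middle: 50 mm along x, 14 along y, top 58 mm above the underside. Origin: centre of the underside, z up; a half turn changes nothing. Locked, it lies flat on the housing's face.
- plain_cover: The wrong cover, to be left alone: loose grey disc, 104 mm across and 8 mm thick, with a white face and the same grip blade (50 x 14 mm, top at 58 mm) but no lugs. Origin at the centre of its underside, z up.
There are look-alikes about, which are no part of the job. What is shaped like the lug_cover but blue or pink is not meant.

How it is judged:
On the way:
1. the lug cover is down on the housing's rim, its lugs clear of the hooks (z of lug_cover in the frame of lamp between 0.025 and 0.05 m and horizontal distance between lug_cover and lamp below 0.025 m and angle between the x axis of lug_cover and the x axis of lamp, either way round above 0.3 rad), for 0.05 s.
At the end, for the whole second after the job is handed in: The lug cover is at rest, level within 6 degrees, 26 to 34 mm above the housing origin (seated on its face), within 18 mm of its axis, lug line within 12.6 degrees of the hook line, both lugs down in the notches; the plain cover is within 30 mm of its start (z of lug_cover in the frame of lamp between 0.026 and 0.034 m and horizontal distance between lug_cover and lamp below 0.018 m and angle between the x axis of lug_cover and the x axis of lamp, either way round below 0.22 rad and angle between lug_cover's own z axis and vertical below 0.1 rad and linear speed of lug_cover below 0.02 m/s and angular speed of lug_cover below 0.1 rad/s and distance of plain_cover from where it was at the start of the episode below 0.03 m); the robot touches nothing.
It fails at once if the plain cover is shoved more than 30 mm or lifted away (distance of plain_cover from where it was at the start of the episode above 0.03 m).
It also fails if it takes over 43 s, if anything falls off the work surface, if the arm or the gripper's body presses on something with over 40 N, if the wrist force passes 120 N, or if a joint passes its speed limit or range.

## Robot

A 6-joint arm with a two-finger parallel gripper is mounted at the origin on the work surface. World frame = base frame: x ahead of the robot, y to its left, z up, the work surface at z = 0. Lengths are in m, angles in rad, forces in N, time in s.
With the tool pointing down it reaches from about 0.425 to 1.125 m from the base axis. Payload 14.9 kg.
Tool frame: the origin (TCP) lies at the very end of the fingers, on their centre line; the grasp point (between the pads) lies robot.hold_point_z behind it (robot.hold_point_z is the distance from the TCP to the grasp point, in m); z points along the fingers, y is the line along which they close (so a half turn about z gives the same grasp; the last joint's range is limited). The gripper opens to 91 mm and grips with 3 to 60 N. Pads are 32 mm wide; open, the fingers measure 118 mm over their backs; the gripper's body (76 mm by 178 mm) begins 60 mm behind the grasp point.
Start: joints at [1.259, 0.379, 1.734, -0, 1.028, -0.033], TCP at [0.193, 0.673, 0.214] pointing down, gripper open.
Joint ranges: [-2.77, 2.77], [-0.74, 2.19], [0, 2.66], [-1.06, 4.2], [0.31, 2.87], [-3.08, 3.08]. Speed limits (rad/s): [1.89, 1.89, 2.39, 3.14, 3.14, 3.14].

## Interface

Orientations are given as a 3x3 rotation matrix whose columns are the frame's x, y, z axes.
In Python, from bench import robot, optics, job gives the robot as it stands.
- The arm moves only by the tool jog_arm, never from a script. Its argument "rows" is one flat list of numbers, 7 for each row, row after row: the shift along the tool's x, y, z in mm, then the turn, a rotation vector about the tool's x, y, z in degrees, then the finger opening in mm, from 0 to 91.2. A call has 1 to 20 rows; each row shifts and turns the commanded pose from where the row before left it, along the tool's axes as they then stand; what a row does not reach is not made up. A row lasts 1/8 s, in which the tool goes at most 62.5 mm and 10.7 degrees, less where a joint would pass 70% of its speed; a pose out of reach is approached as far as the arm can. A call with a gripper value outside its range is refused whole. The fingers move at their own pace and stop on an object; the grip force is fixed at half the most. Time passes only in rows, so rows that do not move let the fingers close. It gives the time, the measured TCP pose, the force, the opening and the grip force at its end, in the units of the state.
- robot.get_state(): the state, without advancing time (a new reading comes with each control period).
- optics.get_image(name): name is "side" or "top"; returns a dict with "frame" (420x560x3 uint8, red, green, blue), "depth" (420x560 float32, m along the optical axis (not along the pixel's ray), 0 where there is no reading), "K" (3x3 intrinsics, pixels), "world_from_camera" (4x4, takes a point from camera to world coordinates). Camera axes: x right, y down, z forward; pixel columns grow to the right and rows downward; lengths in m; the calibration is good to about 2 mm. A picture is of the moment at which its call begins.
- job.close_job(): hands the job in; it is judged then, once.
The state is a dict: "clock": time; "qpos": joint angles; "qvel": joint speeds; "tau": joint torques, N m; "position": TCP position; "orientation": TCP orientation; "force": force on the tool from outside, world axes, zero at the start; "moment": the same for the moment, N m; "opening": finger opening in m; "grasp_force": force on a finger pad.
Only numpy, scipy, OpenCV 4.12 (cv2) and the standard library are available. Lean on these libraries where they do the work, as an engineer would, in place of code of your own. Each camera call takes 0.05 s, during which the arm holds its last target. There are 200 camera calls.

## Working session

There is one attempt and no reset: what is moved stays moved. The work goes in short steps, Python scripts to look and compute and a tool call to move; the robot and the scene stay as the last step left them, time stands still between calls to the robot, and variables do not carry over. Pictures are saved under pics/ and viewed, at most 10 in all, crops included, and the job is handed in when it is done.

Besides the shell and the picture viewer there is one more tool, called after "Call:" as a command line: name --argument value ..., lists and objects as JSON in quotes. jog_arm: Moves the arm, as the interface text tells. Its arguments: {"type":"object","properties":{"rows":{"type":"array"}},"required":["rows"]}

```bash
mkdir -p pics
python3 - <<'E'
from bench import robot, optics, job
import numpy as np,cv2
for n in ("top","side"):
    d=optics.get_image(n); np.savez(f"{n}0.npz",**d)
    cv2.imwrite(f"pics/{n}0.png",d["frame"][...,::-1])
    print(n,d["K"].tolist(),np.round(d["world_from_camera"],3).tolist())
s=robot.get_state(); print(s, robot.hold_point_z)
E
```

```text
top [[468.4700348020723, 0.0, 295.74445918405553], [0.0, 468.4700348020723, 210.13760138199916], [0.0, 0.0, 1.0]] [[-0.006, -0.997, 0.081, 0.465], [-1.0, 0.007, 0.007, 0.077], [-0.008, -0.081, -0.997, 0.957], [0.0, 0.0, 0.0, 1.0]]
side [[486.5493530095881, 0.0, 276.77265251923393], [0.0, 486.5493530095881, 213.0774672580041], [0.0, 0.0, 1.0]] [[-0.977, -0.133, 0.167, 0.384], [-0.214, 0.591, -0.778, 0.82], [0.004, -0.796, -0.606, 0.651], [0.0, 0.0, 0.0, 1.0]]
{'clock': 0.1, 'qpos': array([ 1.25870268e+00,  3.79370001e-01,  1.73469600e+00, -1.43895260e-05,
        1.02850920e+00, -3.33028612e-02]), 'qvel': array([-5.88021461e-04, -1.01572823e-04, -2.94617201e-03,  2.76420476e-05,
       -2.51180824e-03,  4.57985745e-05]), 'tau': array([-7.53886598e-04, -7.65034962e+01, -4.35296845e+01,  6.52063242e-02,
        3.97687289e-02,  3.28184149e-05]), 'position': array([0.19254013, 0.67264135, 0.21335721]), 'orientation': array([[-9.61390952e-01,  2.75186032e-01, -2.89964306e-04],
       [ 2.75186184e-01,  9.61390494e-01, -9.38870897e-04],
       [ 2.04047700e-05, -9.82416157e-04, -9.99999517e-01]]), 'force': array([-0.0831039 , -0.24132228, -0.22907566]), 'moment': array([-0.02095387, -0.00073322,  0.0213874 ]), 'grasp_force': 0.0, 'opening': 0.09101091024094335} 0.0188
```

View pics/top0.png

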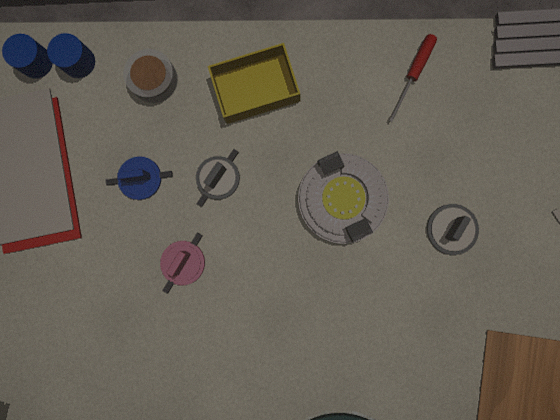

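View pics/side0.png

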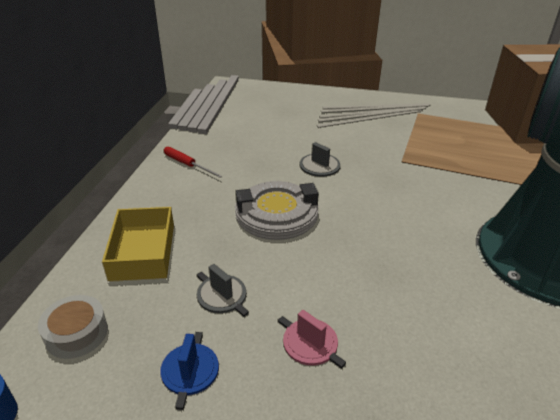

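Top view: the candidates are the grey cover with lugs (218,178), the blue one (139,178), the pink one (182,263) and the grey cover without lugs (452,229). Only the one at (218,178) is grey with a white face and two dark lugs, at (234,155) and (203,201). The lamp is at (343,198), with hooks at (330,163) and (358,230). Next I'll enlarge and measure.

```bash
cat > h.py <<'E'
import numpy as np,cv2
def pts(d):
    K,T=d["K"],d["world_from_camera"]; v,u=np.indices(d["depth"].shape); z=d["depth"]
    P=np.stack([(u-K[0,2])/K[0,0]*z,(v-K[1,2])/K[1,1]*z,z],-1)
    return P@T[:3,:3].T+T[:3,3]
def cast(d,uv,h):
    K,T=d["K"],d["world_from_camera"]; uv=np.atleast_2d(uv)
    r=np.c_[(uv-K[:2,2])/[K[0,0],K[1,1]],np.ones(len(uv))]@T[:3,:3].T
    return T[:3,3]+r*((h-T[2,3])/r[:,2])[:,None]
def box(shape,u,v,r):
    m=np.zeros(shape,bool); m[v-r:v+r,u-r:u+r]=1; return m
E
python3 - <<'E'
from h import *
d=dict(np.load("top0.npz")); P=pts(d); Z=P[...,2]; f=d["frame"]; g=cv2.cvtColor(f,cv2.COLOR_RGB2GRAY)
c=np.hstack([cv2.resize(f[b-60:b+60,a-60:a+60],(400,400),interpolation=cv2.INTER_CUBIC) for a,b in((218,178),(343,198))])
cv2.imwrite("pics/crop.png",c[...,::-1])
print("table z",np.median(Z[280:320,250:400]))
def comps(m,amin=15):
    n,l,s,ce=cv2.connectedComponentsWithStats(m.astype(np.uint8))
    return [(i,l==i,ce[i],s[i,4]) for i in range(1,n) if s[i,4]>=amin]
print("lug cover dark")
for i,m,ce,a in comps((g<70)&box(g.shape,218,178,40)): print(ce.round(1),a,np.median(Z[m]).round(4),P[m].mean(0).round(4),cv2.minAreaRect(np.argwhere(m)[:,::-1].astype(np.float32)))
print("blade top depth>45mm")
for i,m,ce,a in comps((Z>.048)&box(g.shape,218,178,40)): print(ce.round(1),a,P[m].mean(0).round(4),cv2.minAreaRect((P[m][:,:2]*1000).astype(np.float32)))
print("hooks")
for i,m,ce,a in comps((g<85)&(Z>.05)&box(g.shape,343,198,60)): print(ce.round(1),a,np.median(Z[m]).round(4),P[m].mean(0).round(4),cv2.minAreaRect((P[m][:,:2]*1000).astype(np.float32)))
m=(Z>.02)&(Z<.07)&box(g.shape,343,198,62); print("lamp",cv2.minEnclosingCircle((P[m][:,:2]*1000).astype(np.float32)))
hsv=cv2.cvtColor(f,cv2.COLOR_RGB2HSV); m=(hsv[...,0]>20)&(hsv[...,0]<35)&(hsv[...,1]>150)&box(g.shape,343,198,40); print("yellow",P[m].mean(0))
# white disc of lug cover
m=(g>125)&box(g.shape,218,178,35);print("disc face z",np.median(Z[box(g.shape,218,178,30)&(Z>.003)]))
E
```

```text
table z -0.0013892760502448587
lug cover dark
[217.2 179.2] 515 0.0068 [0.6069 0.2441 0.0067] ((217.51914978027344, 177.47923278808594), (55.67548370361328, 43.125518798828125), 87.70938873291016)
[215.  175.4] 264 0.0542 [0.6075 0.2406 0.0522] ((214.7692108154297, 175.34613037109375), (11.648702621459961, 25.793556213378906), 33.690067291259766)
blade top depth>45mm
[212.8 174. ] 205 [0.6076 0.2416 0.0696] ((549.9755249023438, 156.60980224609375), (228.04714965820312, 49.718109130859375), 55.495906829833984)
hooks
[330.4 162.9] 369 0.0607 [0.628  0.016  0.0654] ((563.76123046875, 51.36620330810547), (49.4585075378418, 198.04351806640625), 61.590675354003906)
[358.6 229.6] 377 0.0606 [ 0.4994 -0.0361  0.0651] ((479.4413757324219, 6.778663635253906), (31.90027618408203, 139.32244873046875), 24.56918716430664)
lamp ((564.623779296875, -11.018556594848633), 91.01903533935547)
yellow [ 0.56655611 -0.01230562  0.03107937]
disc face z 0.007964366776975151
```

View pics/crop.png

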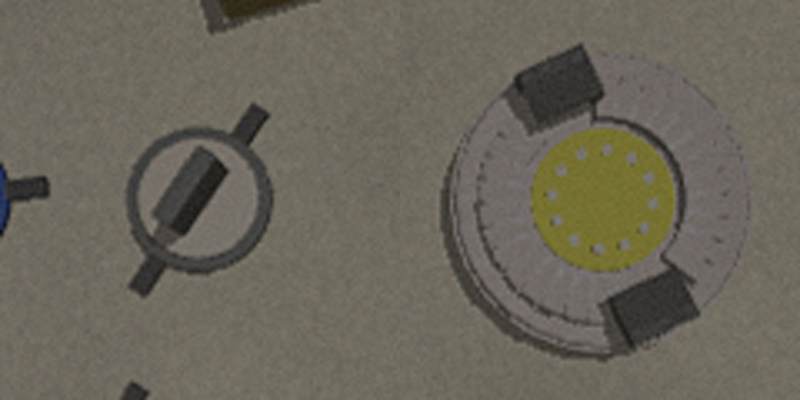

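The crop confirms it: the left part shows the grey cover with a white face and dark lug tips at crop (258,115) and (143,285). The right part shows the lamp with hooks at crop (560,83) and (655,307). Next I'll refine the poses.

```bash
cat > meas.py <<'E'
from h import *
def ang(v): return np.degrees(np.arctan2(v[1],v[0]))
def run(d,s,uv,lug):
    P=pts(d); Z=P[...,2]; f=d["frame"]; g=cv2.cvtColor(f,cv2.COLOR_RGB2GRAY)
    dd=P[...,:2]-lug[:2]; r=np.hypot(dd[...,0],dd[...,1])
    m=(r<.08)&(r>.05)&(Z>.003)&(Z<.02)&(g<75)
    n,l,st,ce=cv2.connectedComponentsWithStats(m.astype(np.uint8))
    L=[np.median(P[l==i],0) for i in range(1,n) if st[i,4]>=12]
    print(s,"lugs",np.round(L,4).tolist())
    if len(L)==2: print("  mid",((L[0]+L[1])/2).round(4),"ang",ang(L[0]-L[1]).round(1),"dist",np.linalg.norm(L[0]-L[1]).round(4))
    m=(r<.04)&(Z>.052)&(Z<.064); q=P[m][:,:2]*1000
    if len(q)>20: 
        R=cv2.minAreaRect(q.astype(np.float32)); w=np.linalg.eigh(np.cov(q.T))[1][:,1]; print("  blade top",R,np.median(q,0),ang(w).round(1),np.median(Z[m]))
    c=np.array([.565,-.011]); rr=np.hypot(*(P[...,:2]-c).transpose(2,0,1))
    m=(rr<.1)&(Z>.056)&(Z<.068)
    n,l,st,ce=cv2.connectedComponentsWithStats(m.astype(np.uint8))
    H=[np.array(cv2.minAreaRect((P[l==i][:,:2]).astype(np.float32))[0]) for i in range(1,n) if st[i,4]>=60]
    print("  hooks",np.round(H,4).tolist(),[cv2.minAreaRect((P[l==i][:,:2]*1000).astype(np.float32)) [1:] for i in range(1,n) if st[i,4]>=60])
    if len(H)==2: print("  mid",(H[0]+H[1])/2,"ang",ang(H[0]-H[1]),"dist",np.linalg.norm(H[0]-H[1]))
    m=(rr<.1)&(Z>.034)&(Z<.046); 
    m2=(rr<.11)&(Z>.024)&(Z<.035)&(rr>.07); print("  rimtop z",np.median(Z[m]),"circ",cv2.minEnclosingCircle((P[m|m2][:,:2]*1000).astype(np.float32)))
    h=cv2.cvtColor(f,cv2.COLOR_RGB2HSV); m=(h[...,0]>20)&(h[...,0]<35)&(h[...,1]>120)&(rr<.06); print("  yellow",np.median(P[m],0),m.sum())
if __name__=="__main__":
    for s in("top","side"): run(dict(np.load(s+"0.npz")),s,None,np.array([.604,.24]))
E
python3 meas.py
```

```text
top lugs [[0.6586, 0.2121, 0.0068], [0.6399, 0.2769, 0.0066], [0.5602, 0.2773, 0.0066]]
  blade top ((610.2637939453125, 244.3264617919922), (14.818952560424805, 49.68744659423828), 56.04896545410156) [609.73915961 243.99062207] 146.1 0.056752653081607485
  hooks [[0.6292, 0.0154], [0.4996, -0.0373]] [((32.228485107421875, 42.29686737060547), 24.509788513183594), ((31.90027618408203, 42.31040573120117), 24.56918716430664)]
  mid [ 0.56438738 -0.01098704] ang 22.134285213356677 dist 0.13986237756879655
  rimtop z 0.038759958830044905 circ ((564.3803100585938, -10.704723358154297), 90.67975616455078)
  yellow [ 0.56544981 -0.01111678  0.02943773] 1240
side lugs [[0.6582, 0.2131, 0.0061], [0.5601, 0.2786, 0.0063]]
  mid [0.6091 0.2458 0.0062] ang -33.7 dist 0.1179
  blade top ((609.8927001953125, 243.87120056152344), (15.924656867980957, 49.28205490112305), 56.874698638916016) [609.76333449 245.51355769] 146.1 0.056074560956466624
  hooks [[0.4995, -0.0376], [0.6299, 0.0139]] [((33.31357955932617, 46.45637130737305), 24.58730125427246), ((32.05221939086914, 50.18600082397461), 25.729915618896484)]
  mid [ 0.56469765 -0.01188797] ang -158.45662330174656 dist 0.14018974684651353
  rimtop z 0.03819434156182733 circ ((563.8589477539062, -4.882481575012207), 89.61225891113281)
  yellow [ 0.56601811 -0.01633861  0.02911417] 528
```

Call:
jog_arm --rows '[-43, -25, 6, 0, 0, 0, 60, -43, -25, 6, 0, 0, 0, 60, -43, -25, 6, 0, 0, 0, 60, -43, -25, 6, 0, 0, 0, 60, -43, -25, 6, 0, 0, 0, 60, -43, -25, 6, 0, 0, 0, 60, -43, -25, 6, 0, 0, 0, 60, -43, -25, 6, 0, 0, 0, 60, -43, -25, 6, 0, 0, 0, 60, -43, -25, 6, 0, 0, 0, 60, -43, -25, 6, 0, 0, 0, 60, -43, -25, 6, 0, 0, 0, 60, 0, 0, 0, 0, 0, 9, 60, 0, 0, 0, 0, 0, 9, 60, 0, 0, 0, 0, 0, 0, 60, 0, 0, 0, 0, 0, 0, 60]'

```text
clock: 2.1
position: [0.606, 0.2426, 0.1418]
orientation: [[-0.831, 0.556, -0.0], [0.556, 0.831, -0.0], [0.0, -0.0, -1.0]]
force: [0.1, 0.8, -0.0]
opening: 0.0598
grasp_force: 0.0
```

Call:
jog_arm --rows '[-2, 4, 30, 0, 0, 0, 60, 0, 0, 30, 0, 0, 0, 60, 0, 0, 30, 0, 0, 0, 60, 0, 0, 15, 0, 0, 0, 60, 0, 0, 14, 0, 0, 0, 60, 0, 0, 0, 0, 0, 0, 10, 0, 0, 0, 0, 0, 0, 5, 0, 0, 0, 0, 0, 0, 5, 0, 0, 0, 0, 0, 0, 5, 0, 0, 0, 0, 0, 0, 5, 0, 0, 0, 0, 0, 0, 5]'

```text
clock: 3.48
position: [0.6101, 0.2448, 0.0232]
orientation: [[-0.829, 0.559, 0.0], [0.559, 0.829, 0.0], [-0.0, 0.0, -1.0]]
force: [-0.5, -1.0, 4.2]
opening: 0.014
grasp_force: 30.0
```

Call:
jog_arm --rows '[0, 0, -20, 0, 0, 0, 5, 0, 0, -40, 0, 0, 0, 5, 0, 0, -40, 0, 0, 0, 5, 0, 0, -20, 0, 0, 0, 5, -17.5, -39.6, 0, 0, 0, 0, 5, -17.5, -39.6, 0, 0, 0, 0, 5, -17.5, -39.6, 0, 0, 0, 0, 5, -17.5, -39.6, 0, 0, 0, 0, 5, -17.5, -39.6, 0, 0, 0, 0, 5, -17.5, -39.6, 0, 0, 0, 0, 5, 0, 0, 0, 0, 0, 9.6, 5, 0, 0, 0, 0, 0, 9.6, 5, 0, 0, 0, 0, 0, 9.6, 5, 0, 0, 0, 0, 0, 9.6, 5, 0, 0, 0, 0, 0, 9.6, 5, 0, 0, 0, 0, 0, 9.6, 5, 0, 0, 0, 0, 0, 9.6, 5, 0, 0, 0, 0, 0, 9.6, 5, 0, 0, 0, 0, 0, 0, 5, 0, 0, 0, 0, 0, 0, 5]'

```text
clock: 5.98
position: [0.5642, -0.0109, 0.1429]
orientation: [[0.351, 0.936, -0.0], [0.936, -0.351, -0.0], [-0.0, -0.0, -1.0]]
force: [-0.0, 0.2, -2.1]
opening: 0.0142
grasp_force: 30.0
```

Run:
```python
from bench import optics
import numpy as np,cv2
from h import *
F=[]
for n in ("top","side"):
    d=optics.get_image(n); np.savez(f"{n}1.npz",**d)
    c=d["frame"][100:300,230:460] if n=="top" else d["frame"][80:280,160:390]
    F.append(cv2.resize(c,None,fx=1.7,fy=1.7))
cv2.imwrite("pics/held.png",np.hstack(F)[...,::-1])
```

```text
(no output)
```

View pics/held.png

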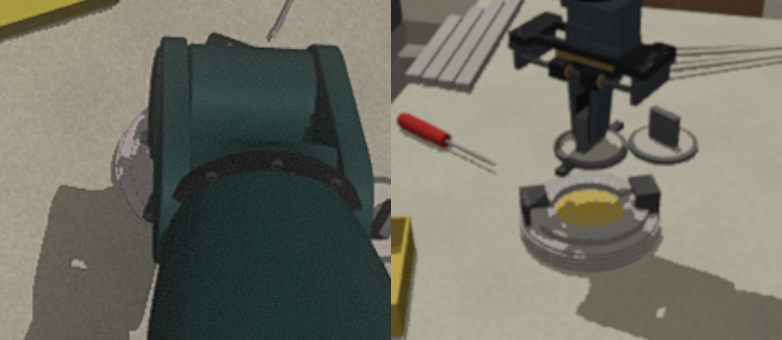

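The top camera's view is blocked by the arm. The side view shows the cover held level above the lamp, with its lugs at (618,127) and (562,170) and the hooks at (535,203) and (645,192), so the lugs are clear of the hooks. Next I'll lower it onto the rim.

Call:
jog_arm --rows '[0, 0, 30, 0, 0, 0, 5, 0, 0, 30, 0, 0, 0, 5, 0, 0, 14, 0, 0, 0, 5, 0, 0, 2, 0, 0, 0, 5, 0, 0, 1, 0, 0, 0, 5, 0, 0, 1, 0, 0, 0, 5, 0, 0, 1, 0, 0, 0, 5, 0, 0, 0, 0, 0, 0, 5]'

```text
clock: 7.08
position: [0.5645, -0.011, 0.0642]
orientation: [[0.355, 0.935, 0.0], [0.935, -0.355, -0.0], [0.0, 0.0, -1.0]]
force: [0.1, 0.1, -0.8]
opening: 0.014
grasp_force: 30.0
```

Call:
jog_arm --rows '[0, 0, 0.7, 0, 0, 0, 5, 0, 0, 0.7, 0, 0, 0, 5, 0, 0, 0, 0, 0, 0, 5]'

```text
clock: 7.45
position: [0.5645, -0.011, 0.0632]
orientation: [[0.355, 0.935, -0.0], [0.935, -0.355, 0.0], [-0.0, -0.0, -1.0]]
force: [-4.6, -0.0, 11.5]
opening: 0.0138
grasp_force: 30.0
```

Contact came at the expected height. I'll ease up 3 mm and twist 44° clockwise.

Call:
jog_arm --rows '[0, 0, -3, 0, 0, 0, 5, 0, 0, 0, 0, 0, 6, 5, 0, 0, 0, 0, 0, 6, 5, 0, 0, 0, 0, 0, 6, 5, 0, 0, 0, 0, 0, 6, 5, 0, 0, 0, 0, 0, 6, 5, 0, 0, 0, 0, 0, 6, 5, 0, 0, 0, 0, 0, 5, 5, 0, 0, 0, 0, 0, 3, 5, 0, 0, 0, 0, 0, 0, 5, 0, 0, 0, 0, 0, 0, 5]'

```text
clock: 8.82
position: [0.5643, -0.0109, 0.0655]
orientation: [[0.904, 0.427, 0.0], [0.427, -0.904, -0.0], [0.0, 0.0, -1.0]]
force: [0.4, -0.5, -2.9]
opening: 0.0138
grasp_force: 30.0
```

Call:
jog_arm --rows '[0, 0, 3, 0, 0, 0, 5, 0, 0, 2, 0, 0, 0, 5, 0, 0, 2, 0, 0, 0, 5, 0, 0, 0, 0, 0, 0, 5]'

```text
clock: 9.32
position: [0.5642, -0.011, 0.0583]
orientation: [[0.905, 0.426, -0.0], [0.426, -0.905, 0.0], [-0.0, -0.0, -1.0]]
force: [-0.0, 0.9, -1.9]
opening: 0.0141
grasp_force: 30.0
```

It has gone into the notches without resistance; lowering the rest of the way.

Call:
jog_arm --rows '[0, 0, 2, 0, 0, 0, 5, 0, 0, 1.5, 0, 0, 0, 5, 0, 0, 1, 0, 0, 0, 5, 0, 0, 0, 0, 0, 0, 5]'

```text
clock: 9.82
position: [0.5643, -0.0109, 0.054]
orientation: [[0.905, 0.426, -0.0], [0.426, -0.905, 0.0], [-0.0, -0.0, -1.0]]
force: [0.1, -0.5, -1.3]
opening: 0.0139
grasp_force: 30.0
```

Call:
jog_arm --rows '[0, 0, 0.5, 0, 0, 0, 5, 0, 0, 0, 0, 0, 0, 40, 0, 0, 0, 0, 0, 0, 40, 0, 0, 0, 0, 0, 0, 40, 0, 0, 0, 0, 0, 0, 40, 0, 0, -20, 0, 0, 0, 40, 0, 0, -40, 0, 0, 0, 40, 0, 0, -40, 0, 0, 0, 40, 0, 0, -40, 0, 0, 0, 40, 21, -45, -10, 0, 0, 0, 40, 21, -45, 0, 0, 0, 0, 40, 21, -45, 0, 0, 0, 0, 40, 21, -45, 0, 0, 0, 0, 40, 21, -45, 0, 0, 0, 0, 40, 21, -45, 0, 0, 0, 0, 40, 0, 0, 0, 0, 0, 0, 40, 0, 0, 0, 0, 0, 0, 40]'

```text
clock: 11.95
position: [0.5631, 0.2868, 0.2044]
orientation: [[0.904, 0.427, 0.0], [0.427, -0.904, 0.0], [0.0, 0.0, -1.0]]
force: [-1.0, -0.8, -0.4]
opening: 0.0402
grasp_force: 0.0
```

Run:
```python
from bench import optics
from h import *
F=[]
for n in ("top","side"):
    d=optics.get_image(n); P=pts(d); Z=P[...,2]
    rr=np.hypot(*(P[...,:2]-[.5645,-.011]).transpose(2,0,1))
    m=(rr<.035)&(Z>.078)&(Z<.1); q=P[m][:,:2]; w=np.linalg.eigh(np.cov(q.T))[1][:,1]
    print(n,"blade",m.sum(),cv2.minAreaRect((q*1000).astype(np.float32)),np.degrees(np.arctan2(w[1],w[0])),np.median(Z[m]))
    m=(rr>.025)&(rr<.043)&(Z<.07)&(Z>.02); print("face z",np.median(Z[m]))
    A=P[m]; c=np.linalg.lstsq(np.c_[A[:,:2]-[.5645,-.011],np.ones(len(A))],A[:,2],rcond=None)[0]; print("plane",c)
    c=d["frame"][110:290,240:500] if n=="top" else d["frame"][120:300,160:420]
    F.append(cv2.resize(c,None,fx=1.5,fy=1.5))
cv2.imwrite("pics/end.png",np.hstack(F)[...,::-1])
```

```text
top blade 209 ((562.4569702148438, -10.020618438720703), (49.37232971191406, 14.059700965881348), 24.693666458129883) -154.5760549519794 0.08643879247461428
face z 0.03728089763950998
plane [-0.01295828  0.00210816  0.0374572 ]
side blade 121 ((557.04541015625, -12.103385925292969), (38.11591339111328, 16.829938888549805), 26.79781150817871) -155.93569959999118 0.0851392143102282
face z 0.03703256440323649
plane [ 0.06175467 -0.071033    0.04039045]
```

View pics/end.png

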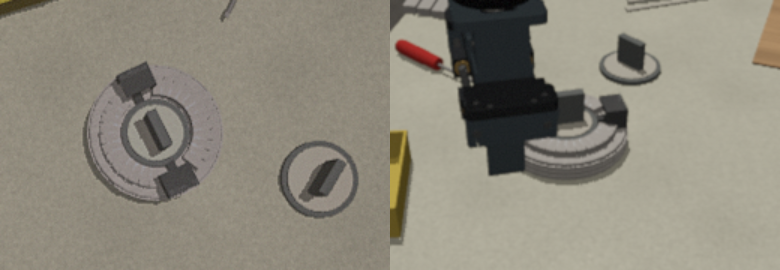

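The top view shows the cover centred at (155,131) with its lugs under the hooks at (135,80) and (176,181), and the plain cover untouched at (319,178). The blade top is at 88 mm and the angle is 25° against hooks at 22–24.5°, so the cover is seated. Handing in.

```bash
python3 -c "
from bench import job
print(job.close_job())"
```

```text
the job is handed in; nothing more can be done
None
```

The lug cover is twisted under both hooks, seated in the notches and released. The plain cover was left where it lay, and the job was handed in at about 12 s; the hand-in gave no verdict.

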